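# Ready the laboratory balance: on, shield shut, tare

## Robot

A 6-joint arm with a two-finger parallel gripper is mounted at the origin on the work surface. World frame = base frame: x ahead of the robot, y to its left, z up, the work surface at z = 0. Lengths are in mm, angles in rad, forces in N, time in s.
With the tool pointing down it reaches from about 350 to 875 mm from the base axis. Payload 4.2 kg.
Tool frame: the origin (TCP) lies midway between the tips of the shut fingers; the grasp point (between the pads) lies 19 mm behind it; z points along the fingers, y is the direction in which the jaws open and shut (so a half turn about z gives the same grasp; the last joint's range is limited). The gripper opens to 85 mm and grips with 20 to 120 N. Pads are 22 mm wide; open, the fingers measure 114 mm over their backs; the gripper's body (76 mm by 85 mm) begins 54 mm behind the grasp point. The pads swing forward as they close: fully open they stand 13 mm farther back than shut.
Start: joints at [1.364, 0.385, 0.008, 0, -1.194, -0.259], TCP at [280.677, 558.408, 231.312] pointing down, gripper open.
Joint ranges: [-3.14, 3.14], [-1.21, 2.06], [-1.07, 1.41], [-3.16, 2.05], [-2.99, -0.16], [-3.1, 3.1]. Speed limits (rad/s): [2.79, 2.79, 3.14, 3.14, 3.14, 3.14].

## Interface

Orientations are given as a unit quaternion [x, y, z, w].
In Python, from bench import read_state, get_image, job_done, search_frame, regions_of gives the robot as it stands.
- The arm moves only by the tool servo_tool, never from a script. Its arguments are lists of equal length, an entry for each row: "turn": the turn, a rotation vector about the world's x, y, z in rad, a list of three; "dp": the shift along the world's x, y, z in m, a list of three; "fingers": the finger opening in m, from 0 to 0.0854. In form: {"turn": [[rx, ry, rz], ...], "dp": [[tx, ty, tz], ...], "fingers": [fingers, ...]}. A call has exactly 5 rows; each row shifts and turns the pose as measured when the row begins; what a row does not reach is not made up. A row lasts 1/8 s, in which the tool goes at most 62.5 mm and 10.7 degrees, less where a joint would pass 70% of its speed; a pose out of reach is approached as far as the arm can. A call is refused whole if a number of a shift passes 0.0625 or a number of a turn 0.188, either way. A call with a gripper value outside its range is refused whole. The fingers move at their own pace and stop on an object; the grip force is fixed at half the most. Time passes only in rows, so rows that do not move let the fingers close, or fill a call up. It gives the time, the measured TCP pose, the force and the opening at its end, in the units of the state.
- read_state(): the state, without advancing time (a new reading comes with each control period).
- get_image(name): name is "side" or "top" or "wrist"; returns a dict with "img" (400x640x3 uint8, red, green, blue), "vfov" (degrees; the focal length in pixels is half the picture's height over the tangent of half this angle, whatever the lens; pixels are square), "cx", "cy" (the principal point, pixels), "k1" (the pictures are not rectified: a ray, as slopes to the right and down, at radius r is drawn at 1 + k1 r^2 times it, then the intrinsics apply), "world_from_camera" (4x4, takes a point from camera to world coordinates); the wrist camera has in their place "mount" (4x4, takes a point from camera to tool coordinates, whose origin is the TCP and whose axes are the flange's). Camera axes: x right, y down, z forward; pixel columns grow to the right and rows downward; lengths in mm; the calibration is good to about 2 mm. A picture is of the moment at which its call begins: read the wrist's pose just before it. There is no depth.
- job_done(): hands the job in, once; it reports no verdict.
Trained networks look in the newest picture that a camera, given by its name, has taken for a name from the list of things; names that differ only in an ending like _2 or _b are one class to them, and where a whole thing is asked for, a point or a joint stands for the part that bears it (a point fixed in the world has none). Each returns a list of dicts, best first, with "score" (0 to 1); they miss things now and then, are a little off and sometimes report something else, mostly with a low value. They report only what shows in the picture. A call takes as long as a camera call.
- search_frame(query, camera): "box" ([left, top, width, height] in pixels, round what is visible of it).
- regions_of(query, camera): "region" (400x640 bool, what is visible of it) and "box" ([left, top, width, height] in pixels, round what is visible of it).
The state is a dict: "clock": time; "joints": joint angles; "joint_vel": joint speeds; "joint_efforts": joint torques, N m; "position": TCP position; "ee_rot": TCP orientation; "contact_force": force on the tool from outside, world axes, zero at the start; "wrist_torque": the same for the moment, N m; "gripper_width": finger opening in mm.
Only numpy, scipy, OpenCV 4.12 (cv2) and the standard library are available. Lean on these libraries where they do the work, as an engineer would, in place of code of your own. Each camera call takes 0.05 s, during which the arm holds its last target. There are 200 camera calls.

## Task

The empty weighing dish already stands on the balance's pan. Press the red on/off key at the left of the balance's key row to switch it on, then push the open lid of the glass draught shield down until it is fully shut, and only then press the wide blue tare key at the right. Press neither of the two grey keys nor the on/off key again once the lid is shut, do not pick up or raise anything, the lid included, and leave the dish and the things on the bench where they are.

Things in the scene. Friction and masses are not known exactly. Their poses are not given: they have to be found in the camera images.
- balance: White precision balance, fixed, rigid, 322 (x) x 210 (y) mm. Origin on the bench under the middle of its housing; x axis from the key panel (front) to the back, y to the left seen from the keys, z up. The front 120 mm is the panel, rising 10 degrees to the back (53 mm high in front, 75 mm at the back); the key row runs along y, 137 mm in front of the origin, the display behind it.
- power_key_top (a point): Centre of the top of the red on/off key, leftmost in the row (78 mm left of the middle), 26 x 26 mm, standing 6 mm out of the panel, its centre 64 mm above the bench; its face slopes with the panel. This point moves with the key; its z axis points out of the key, its y axis as the balance's y.
- power_key (a joint): On/off key: 0 at rest, 0.004 m fully in; moves at right angles to the panel, counts as pressed beyond 0.0025; springs back; 2 N to start, 4 N fully in.
- unit_key_top (a point): Centre of the top of the first grey key (30 mm left of the middle), 26 x 26 mm, otherwise as the on/off key. Not to be pressed.
- unit_key (a joint): First grey key: 0 at rest, 0.004 m fully in.
- cal_key_top (a point): Centre of the top of the second grey key (14 mm right of the middle), 26 x 26 mm. Not to be pressed.
- cal_key (a joint): Second grey key: 0 at rest, 0.004 m fully in.
- tare_key_top (a point): Centre of the top of the blue tare key, rightmost in the row (70 mm right of the middle), 26 (front to back) x 46 mm, 6 mm out of the panel, its centre 64 mm above the bench; axes as for the on/off key.
- tare_key (a joint): Tare key: 0 at rest, 0.004 m fully in; counts as pressed beyond 0.0025; springs back; 2 N to start, 4 N fully in.
- shield_lid (a joint): Lid of the draught shield, a glass pane in a white frame: 0 = shut (level, upper face 173 mm above the bench), positive = front edge raised. Starts 0.4 to 0.75 rad open. Hinge line: along the balance's y, at the back upper edge of the shield, 150 mm behind the balance's origin, 165 mm above the bench, at the lid's lower face. The stiff hinge keeps any angle; 1 to 3 N pushed down on the front half moves it.
- lid_front (a point): Point on the upper face of the lid, in the middle of the front frame bar, 12 mm from the front edge (170 mm from the hinge). The lid is 182 mm from hinge to front edge, 184 mm wide, 8 mm thick; a black grip lip 50 mm wide sticks out 11 mm more in front. This point moves with the lid; at joint value 0 its z axis is up, and it turns with the lid.
- pan_top (a point): Centre of the top of the steel weighing pan, 120 mm wide, 96 mm above the bench, 60 mm behind the balance's origin. Round it stands the draught shield, a fixed open-topped glass box with thin metal corner posts: 180 x 180 mm, centred on the pan, its rim 165 mm above the bench; its front pane is 107 mm behind the key row.
- dish: Empty aluminium weighing dish, loose on the pan inside the shield, 56 mm wide, 16 mm high; origin at the centre of its underside. To be left alone.
- vial_a_mid (a point): Middle of a loose amber vial with white cap, 23 mm wide, 50 mm high, standing left of the balance. To be left alone.
- vial_b_mid (a point): Middle of a loose amber vial with black cap, 23 mm wide, 50 mm high, standing left of the balance. To be left alone.
- petri_mid (a point): Middle of a loose closed petri dish, 92 mm wide, 15 mm high, lying right of the balance. To be left alone.
- forceps_mid (a point): Middle of loose steel forceps lying on the bench right of the balance, 132 mm long, 8 mm high. To be left alone.
- wash_bottle_mid (a point): Middle of a loose clear wash bottle with blue cap and spout, 62 mm wide, 186 mm high, far left. To be left alone.
- jar_mid (a point): Middle of a loose clear specimen jar with white lid, 74 mm wide, 59 mm high, far left. To be left alone.
- knife_mid (a point): Middle of a loose small knife with pink handle lying on the bench far right, 195 mm long, 13 mm high. To be left alone.

How it is judged:
By the outcome, as a careful person would: the job done as asked, in the order asked, and still so for the second after the job is handed in, with the robot touching nothing.
It also fails if it takes over 56 s, if anything falls off the work surface, if the arm or the gripper's body presses on something with over 40 N, if the wrist force passes 120 N, or if a joint passes its speed limit or range.

## Working session

There is one attempt and no reset: what is moved stays moved. The work goes in short steps, Python scripts to look and compute and a tool call to move; the robot and the scene stay as the last step left them, time stands still between calls to the robot, and variables do not carry over. Pictures are saved under pics/ and viewed, about 8 in all and at most 12, crops included, and the job is handed in when it is done.

Besides the shell and the picture viewer there is one more tool, called after ">>>" as name(argument=value, ...) on one line, values as JSON. servo_tool: Moves the arm, as the interface text tells. Its arguments: {"type":"object","properties":{"turn":{"type":"array","items":{"type":"array","items":{"type":"number"}}},"dp":{"type":"array","items":{"type":"array","items":{"type":"number"}}},"fingers":{"type":"array","items":{"type":"number"}}},"required":["turn","dp","fingers"]}

```bash
mkdir -p pics
python3 - <<'E'
from bench import *
import cv2,numpy as np
s=read_state();print(s)
ims=[]
for n in ["side","top"]:
    d=get_image(n);cv2.imwrite(f"pics/{n}0.png",d["img"][:,:,::-1])
    print(n,{k:v for k,v in d.items() if k!="img"})
    for q in ["power_key_top","unit_key_top","cal_key_top","tare_key_top","lid_front","balance","dish"]:
        print(q,[(np.round(r["box"]).tolist(),round(r["score"],2)) for r in search_frame(q,n)[:3]])
E
```

```text
{'clock': 0.0, 'joints': array([ 1.36360208e+00,  3.85573821e-01,  6.60486610e-03, -4.83569655e-04,
       -1.19400137e+00, -2.58634414e-01]), 'joint_vel': array([ 0.00086304,  0.00170931, -0.00030295, -0.00073425,  0.0003087 ,
        0.00023196]), 'joint_efforts': array([-4.88105923e-05, -3.92296994e+01,  1.88399470e+01,  4.18615133e+00,
       -4.63757257e-03,  1.92875476e-07]), 'position': array([280.43098062, 557.89321107, 230.20525267]), 'ee_rot': array([ 9.72976665e-01, -2.30900794e-01, -1.96697506e-04,  1.09241932e-03]), 'contact_force': array([ 0.11103525, -0.29688787,  1.00545881]), 'wrist_torque': array([ 0.00488071, -0.02772606, -0.03315982]), 'gripper_width': 85.4346772033582}
side {'vfov': 49.03813402535218, 'cx': 318.89346548229753, 'cy': 201.55204919353773, 'k1': -0.0036223984949488594, 'world_from_camera': array([[ 9.54855754e-01, -2.32194377e-01,  1.85300462e-01,
         3.76057050e+02],
       [-2.96395810e-01, -7.02641719e-01,  6.46872583e-01,
        -8.00618464e+02],
       [-2.00003412e-02, -6.72592288e-01, -7.39742929e-01,
         9.86637542e+02],
       [ 0
[... 661 characters left out ...]
484, 'world_from_camera': array([[-2.85710549e-02, -9.97015181e-01,  7.17246330e-02,
         4.80738177e+02],
       [-9.99582378e-01,  2.81861876e-02, -6.37251212e-03,
        -1.01172494e+01],
       [ 4.33184737e-03, -7.18767486e-02, -9.97404115e-01,
         1.65320406e+03],
       [ 0.00000000e+00,  0.00000000e+00,  0.00000000e+00,
         1.00000000e+00]])}
power_key_top [([321.0, 232.0, 11.0, 8.0], 0.65)]
unit_key_top [([336.0, 229.0, 5.0, 10.0], 0.48)]
cal_key_top [([321.0, 233.0, 7.0, 7.0], 0.65)]
tare_key_top [([365.0, 228.0, 11.0, 11.0], 0.55)]
lid_front [([317.0, 138.0, 64.0, 56.0], 0.85), ([175.0, 178.0, 27.0, 26.0], 0.63)]
balance [([315.0, 138.0, 67.0, 105.0], 0.61)]
dish []
```

```bash
ls .; ls pics
```

```text
pics
side0.png
top0.png
```

Run:
```python
import cv2,numpy as np
a=cv2.imread("pics/side0.png")[130:290,250:420];b=cv2.imread("pics/top0.png")[120:260,290:400]
a=cv2.resize(a,None,fx=2.9,fy=2.9,interpolation=cv2.INTER_CUBIC)[:460];b=cv2.resize(b,None,fx=2.8,fy=2.8,interpolation=cv2.INTER_CUBIC)
c=np.zeros((464,800,3),np.uint8);c[:a.shape[0],:a.shape[1]]=a;c[:b.shape[0],492:492+b.shape[1]]=b
cv2.imwrite("pics/crop0.png",c)
```

```text
(no output)
```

View pics/crop0.png

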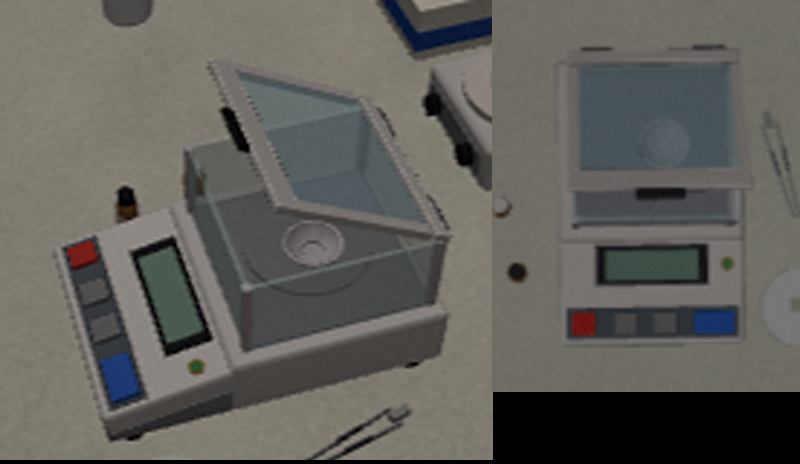

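View pics/side0.png

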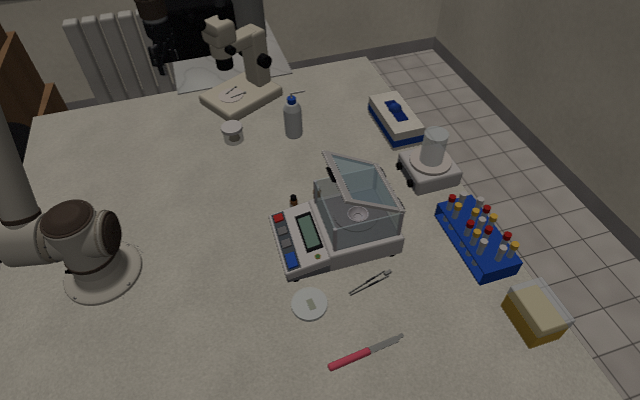

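```bash
cat > h.py <<'E'
import numpy as np,cv2
def blob(img,col,box):
    x,y,w,h=box;p=img[y:y+h,x:x+w].astype(float);R,G,B=p[...,0],p[...,1],p[...,2]
    m=np.clip((R-np.maximum(G,B)) if col=="r" else (B-np.maximum(R,G)),0,None)
    m=np.where(m>0.4*m.max(),m,0);m=(m>0).astype(float)
    ys,xs=np.mgrid[y:y+h,x:x+w];return np.array([(xs*m).sum(),(ys*m).sum()])/m.sum(),m.sum()
def proj(P,d,T):
    f=200/np.tan(np.radians(d["vfov"]/2));c=(np.atleast_2d(P)-T[:3,3])@T[:3,:3]
    s=c[:,:2]/c[:,2:];r2=(s**2).sum(1,keepdims=True);s=s*(1+d["k1"]*r2);return s*f+[d["cx"],d["cy"]]
def bal(P,x,y,yaw):
    P=np.atleast_2d(np.array(P,float));c,s=np.cos(yaw),np.sin(yaw)
    return P@np.array([[c,-s,0],[s,c,0],[0,0,1]]).T+[x,y,0]
def lid(q,r,y,t=8):
    return [150-r*np.cos(q)+t*np.sin(q),y,165+r*np.sin(q)+t*np.cos(q)]
E
python3 - <<'E'
from bench import *
from h import *
from scipy.optimize import least_squares
D={n:get_image(n) for n in("side","top")}
rs,n1=blob(D["side"]["img"],"r",(268,208,22,18));bs,n2=blob(D["side"]["img"],"b",(278,246,26,28))
rt,n3=blob(D["top"]["img"],"r",(312,225,20,20));bt,n4=blob(D["top"]["img"],"b",(355,225,26,20))
print(rs,bs,rt,bt,n1,n2,n3,n4)
K=[[-137,78,63],[-137,-70,63],[-137,30,63],[-137,-14,63]]
obs={"side":[rs,bs,(282,230.7),(285.9,243.1),(323.1,151.4),(346.6,201.4)],"top":[rt,bt,(337.5,235.4),(351.8,235.4),(317.5,186.8),(382.5,186.4)]}
def res(p):
    out=[]
    for n in D:
        P=bal(K+[lid(p[3],182,92),lid(p[3],182,-92)],*p[:3])
        out.append(proj(P,D[n],D[n]["world_from_camera"])-obs[n])
    return np.concatenate(out).ravel()
s=least_squares(res,[500,-50,0,.5],loss="soft_l1",x_scale=[100,100,.3,.3]);print(s.x,np.round(s.fun.reshape(-1,2),1).tolist())
p=s.x;print(bal(K+[lid(p[3],170,0),lid(0,170,0)],*p[:3]))
E
```

```text
[277.91304348 217.37681159] [291.07407407 259.64814815] [322.5 235.5] [369.  234.5] 69.0 162.0 64.0 120.0
[ 6.20909358e+02 -9.39660130e+01 -1.89402583e-02  5.25506426e-01] [[1.1, -0.4], [0.6, -0.2], [0.9, -0.7], [0.7, -0.6], [-0.2, -2.3], [-0.3, -0.3], [0.3, 0.4], [0.5, 0.9], [0.5, 0.3], [0.1, 0.2], [0.0, 0.9], [1.0, 0.7]]
[[ 485.41118218  -13.38534297   63.        ]
 [ 482.60819155 -161.35879749   63.        ]
 [ 484.50210414  -61.37673362   63.        ]
 [ 483.6687826  -105.36884172   63.        ]
 [ 627.85941975  -94.09766474  257.20125766]
 [ 600.91294508  -93.58723052  173.        ]]
```

>>> servo_tool(turn=[[0,0,0.047],[0,0,0.047],[0,0,0.047],[0,0,0.047],[0,0,0.047]], dp=[[0.016,-0.056,0],[0.016,-0.056,0],[0.016,-0.056,0],[0.016,-0.056,0],[0.016,-0.056,0]], fingers=[0,0,0,0,0])

```text
clock: 1.52
position: [361.2, 274.0, 230.4]
ee_rot: [0.994, -0.108, 0.001, -0.0]
contact_force: [0.6, -0.3, 0.3]
gripper_width: 0.2
```

>>> servo_tool(turn=[[0,0,0.047],[0,0,0.047],[0,0,0.047],[0,0,0.047],[0,0,0.047]], dp=[[0.016,-0.056,0],[0.016,-0.056,0],[0.016,-0.056,0],[0.016,-0.056,0],[0.016,-0.056,0]], fingers=[0,0,0,0,0])

```text
clock: 2.15
position: [442.6, -14.9, 233.0]
ee_rot: [1.0, 0.015, 0.004, -0.002]
contact_force: [1.3, 0.9, -0.7]
gripper_width: -0.1
```

>>> servo_tool(turn=[[0,-0.058,0],[0,-0.058,-0.04],[0,-0.058,0],[0,0,0],[0,0,0]], dp=[[0,-0.01,0],[0,-0.01,0],[0,-0.01,0],[0,0,0],[0,0,0]], fingers=[0,0,0,0,0])

```text
clock: 2.78
position: [443.6, -50.5, 233.9]
ee_rot: [0.996, -0.01, 0.094, -0.001]
contact_force: [0.4, -0.4, 0.7]
gripper_width: -0.1
```

Run:
```python
from bench import *
import cv2
s=read_state();d=get_image("wrist");cv2.imwrite("pics/w1.png",d["img"][:,:,::-1])
print(s["position"],s["ee_rot"],{k:v for k,v in d.items() if k!="img"})
```

```text
[443.56190645 -50.49922912 233.90867707] [ 9.95516188e-01 -1.04939816e-02  9.40026864e-02 -9.43419652e-04] {'vfov': 69.5891255174738, 'cx': 326.7570824233557, 'cy': 197.30620079210033, 'k1': -0.008182192075792656, 'mount': array([[-9.87024656e-05, -9.52762032e-01, -3.03717796e-01,
         7.79581920e+01],
       [ 9.99999102e-01,  3.11849099e-04, -1.30325046e-03,
         4.42282136e-01],
       [ 1.33640168e-03, -3.03717652e-01,  9.52761146e-01,
        -1.43395407e+02],
       [ 0.00000000e+00,  0.00000000e+00,  0.00000000e+00,
         1.00000000e+00]])}
```

View pics/w1.png

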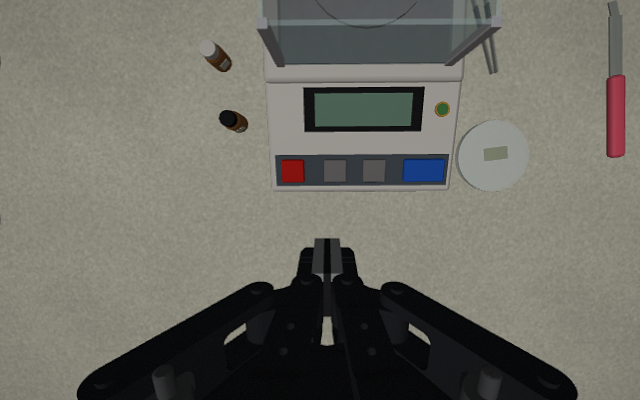

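The wrist picture shows the closed fingertips at (327,240), with the key row above them: red at (292,171), greys at (335,170) and (374,170), blue at (424,170). The lid is outside this view.

Run:
```python
from bench import *
from h import *
from scipy.optimize import least_squares
from scipy.spatial.transform import Rotation as R
s=read_state();d=get_image("wrist")
T=np.eye(4);T[:3,:3]=R.from_quat(s["ee_rot"]).as_matrix();T[:3,3]=s["position"];T=T@d["mount"]
r,_=blob(d["img"],"r",(278,156,30,32));b,_=blob(d["img"],"b",(398,152,50,34));print(r,b)
K=[[-137,78,64],[-137,-70,64],[-137,30,64],[-137,-14,64]]
o=np.array([r,b,(335,170.5),(374,170.5)])
f=lambda p:(proj(bal(K,*p),d,T)-o).ravel()
q=least_squares(f,[621,-94,-.02],x_scale=[100,100,.3]);print(q.x,np.round(q.fun.reshape(-1,2),1).tolist());print(bal(K,*q.x))
```

```text
[292.38522954 170.48502994] [422.89978903 169.91244726]
[ 6.20730785e+02 -9.17552067e+01 -1.61306691e-02] [[-0.3, 0.1], [0.7, 0.2], [-0.3, -0.1], [-0.2, -0.2]]
[[ 485.00674617  -11.55554842   64.        ]
 [ 482.61951068 -159.53629415   64.        ]
 [ 484.23250763  -59.5493038    64.        ]
 [ 483.52278897 -103.54357955   64.        ]]
```

>>> servo_tool(turn=[[0,0.013,0],[0,0,0],[0,0,0],[0,0,0],[0,0,0]], dp=[[0.008,0.01,-0.03],[0.009,0.01,-0.035],[0.009,0.01,-0.035],[0.009,0.009,-0.035],[0,0,0]], fingers=[0,0,0,0,0])

```text
clock: 3.5
position: [483.5, -7.5, 96.7]
ee_rot: [0.996, -0.009, 0.089, -0.001]
contact_force: [0.6, 0.7, 0.6]
gripper_width: -0.0
```

>>> servo_tool(turn=[[0,0,0],[0,0,0],[0,0,0],[0,0,0],[0,0,0]], dp=[[-0.002,-0.004,-0.008],[0,0,-0.005],[0.001,0,-0.006],[0.001,0,-0.006],[0,0,0]], fingers=[0,0,0,0,0])

```text
clock: 4.12
position: [485.6, -11.5, 74.2]
ee_rot: [0.996, -0.009, 0.093, -0.002]
contact_force: [-0.1, -0.0, -0.0]
gripper_width: 0.2
```

>>> servo_tool(turn=[[0,0,0],[0,0,0],[0,0,0],[0,0,0],[0,0,0]], dp=[[-0.001,0,-0.004],[0,0,-0.004],[0,0,-0.002],[0,0,0],[0,0,0]], fingers=[0,0,0,0,0])

```text
clock: 4.75
position: [484.8, -11.4, 63.9]
ee_rot: [0.996, -0.009, 0.093, -0.002]
contact_force: [-0.3, -0.7, 0.6]
gripper_width: -0.3
```

>>> servo_tool(turn=[[0,0,0],[0,0,0],[0,0,0],[0,0,0],[0,0,0]], dp=[[0,0,-0.0015],[0,0,-0.001],[0,0,-0.001],[0,0,0],[0,0,0]], fingers=[0,0,0,0,0])

```text
clock: 5.38
position: [485.3, -11.4, 61.1]
ee_rot: [0.996, -0.009, 0.094, -0.003]
contact_force: [-1.3, 0.4, 3.8]
gripper_width: 0.1
```

>>> servo_tool(turn=[[0,0,0],[0,0,0],[0,0,0],[0,0,0],[0,0,0]], dp=[[0,0,-0.0015],[0,0,-0.001],[0,0,0],[0,0,0],[0,0,0]], fingers=[0,0,0,0,0])

```text
clock: 6.0
position: [485.5, -11.4, 60.0]
ee_rot: [0.995, -0.008, 0.095, -0.003]
contact_force: [-2.4, -0.2, 3.5]
gripper_width: -0.2
```

>>> servo_tool(turn=[[0,0,0],[0,0,0],[0,0,0],[0,0,0],[0,0,0]], dp=[[0,0,-0.0015],[0,0,-0.001],[0,0,0],[0,0,0],[0,0,0]], fingers=[0,0,0,0,0])

```text
clock: 6.62
position: [485.5, -11.4, 59.9]
ee_rot: [0.995, -0.008, 0.095, -0.002]
contact_force: [-1.6, -0.8, 4.3]
gripper_width: -0.1
```

Run:
```python
from bench import *
import cv2,numpy as np
d=get_image("wrist");a=d["img"][60:290,200:500];b=get_image("side")["img"][140:290,250:420]
a=cv2.resize(a,(520,400));b=cv2.resize(b,(280,247))
c=np.zeros((400,800,3),np.uint8);c[:,:520]=a;c[:247,520:]=b
cv2.imwrite("pics/w2.png",c[:,:,::-1]);print(read_state()["contact_force"],read_state()["position"])
```

```text
[-1.04865237 -0.46403427  3.78540091] [485.5112743  -11.43220729  59.87676333]
```

View pics/w2.png

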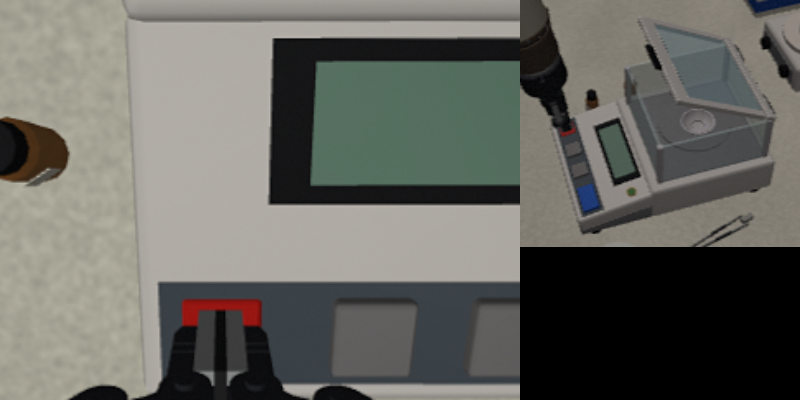

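>>> servo_tool(turn=[[0,0,0],[0,0,0],[0,0,0],[0,0,0],[0,0,0]], dp=[[0,0,-0.003],[0,0,-0.003],[0,0,-0.003],[0,0,-0.003],[0,0,-0.003]], fingers=[0,0,0,0,0])

```text
clock: 7.35
position: [485.7, -11.5, 59.4]
ee_rot: [0.995, -0.006, 0.101, -0.001]
contact_force: [-16.0, 3.7, 35.7]
gripper_width: -0.3
```

>>> servo_tool(turn=[[0,0,0],[0,0,0],[0,0.05,0],[0,0.05,0],[0,0.05,0]], dp=[[-0.002,0,0.015],[-0.005,0,0.05],[-0.005,-0.01,0.06],[0,-0.02,0.06],[0.01,-0.03,0.06]], fingers=[0,0,0,0,0])

```text
clock: 7.98
position: [477.1, -68.8, 299.9]
ee_rot: [1.0, -0.004, 0.018, -0.0]
contact_force: [2.2, 1.1, -0.3]
gripper_width: -0.3
```

>>> servo_tool(turn=[[0,0.02,0],[0,0,0],[0,0,0],[0,0,0],[0,0,0]], dp=[[0.03,-0.01,0.01],[0.03,-0.01,0],[0.03,0,0],[0.02,0,0],[0,0,0]], fingers=[0,0,0,0,0])

```text
clock: 8.6
position: [593.8, -91.0, 311.3]
ee_rot: [1.0, -0.006, 0.011, -0.001]
contact_force: [0.0, 0.7, -1.0]
gripper_width: 0.1
```

Run:
```python
from bench import *
from h import *
from scipy.spatial.transform import Rotation as R
s=read_state();d=get_image("wrist")
T=np.eye(4);T[:3,:3]=R.from_quat(s["ee_rot"]).as_matrix();T[:3,3]=s["position"];T=T@d["mount"]
im=d["img"][:,:,::-1].copy()
for q,c in((.45,(0,0,255)),(.525,(0,255,0)),(.6,(255,0,0))):
    P=proj(bal([lid(q,182,92),lid(q,182,-92),lid(q,170,0)],620.7,-91.8,-.016),d,T);print(q,P.round())
    for p in P: cv2.circle(im,tuple(int(v) for v in p.round()),3,c,-1)
cv2.imwrite("pics/w3.png",im)
```

```text
0.45 [[203. 194.]
 [452. 195.]
 [327. 179.]]
0.525 [[195. 189.]
 [460. 190.]
 [327. 173.]]
0.6 [[186. 182.]
 [469. 183.]
 [328. 165.]]
```

View pics/w3.png

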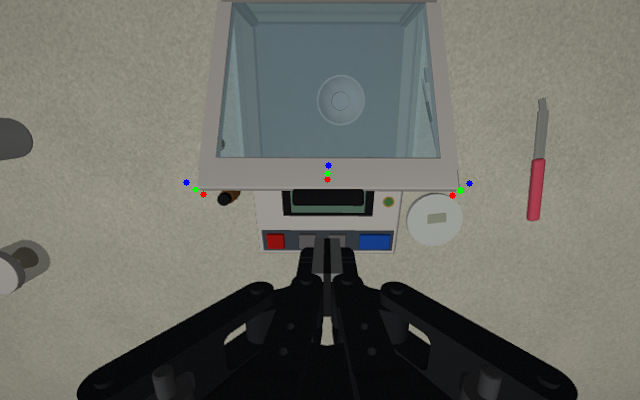

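The projected lid model (green, 0.525 rad) matches the seen front corners at about (199,189) and (458,190). Moving above the front bar now.

>>> servo_tool(turn=[[0,0,0],[0,0,0],[0,0,0],[0,0,0],[0,0,0]], dp=[[0.02,0,-0.005],[0.018,0,-0.005],[0,0,-0.015],[0,0,-0.01],[0,0,0]], fingers=[0,0,0,0,0])

```text
clock: 9.28
position: [628.9, -90.6, 273.6]
ee_rot: [1.0, -0.006, 0.009, -0.002]
contact_force: [-0.2, 0.1, -0.2]
gripper_width: -0.3
```

>>> servo_tool(turn=[[0,0,0],[0,0,0],[0,0,0],[0,0,0],[0,0,0]], dp=[[0.004,0,-0.005],[0,0,-0.005],[0,0,-0.005],[-0.002,0,-0.005],[-0.002,0,-0.005]], fingers=[0,0,0,0,0])

```text
clock: 9.9
position: [629.2, -90.7, 249.2]
ee_rot: [1.0, -0.005, 0.011, -0.002]
contact_force: [-0.8, 0.1, 0.6]
gripper_width: 0.2
```

>>> servo_tool(turn=[[0,0,0],[0,0,0],[0,0,0],[0,0,0],[0,0,0]], dp=[[-0.002,0,-0.006],[-0.002,0,-0.006],[-0.002,0,-0.006],[-0.002,0,-0.006],[0,0,0]], fingers=[0,0,0,0,0])

```text
clock: 10.52
position: [619.9, -90.7, 223.0]
ee_rot: [1.0, -0.005, 0.011, -0.002]
contact_force: [-0.1, 0.3, -0.2]
gripper_width: -0.1
```

Run:
```python
from bench import *
import cv2,numpy as np
a=get_image("wrist")["img"][60:300,150:510];b=get_image("side")["img"][120:290,250:420]
a=cv2.resize(a,(450,300));b=cv2.resize(b,(340,340),interpolation=cv2.INTER_CUBIC)
c=np.zeros((340,800,3),np.uint8);c[:300,:450]=a;c[:,455:795]=b
cv2.imwrite("pics/w4.png",c[:,:,::-1]);print(read_state()["contact_force"],read_state()["position"])
```

```text
[ 0.75944289 -0.51183492 -0.6995713 ] [620.29476817 -90.7402102  223.59121012]
```

View pics/w4.png

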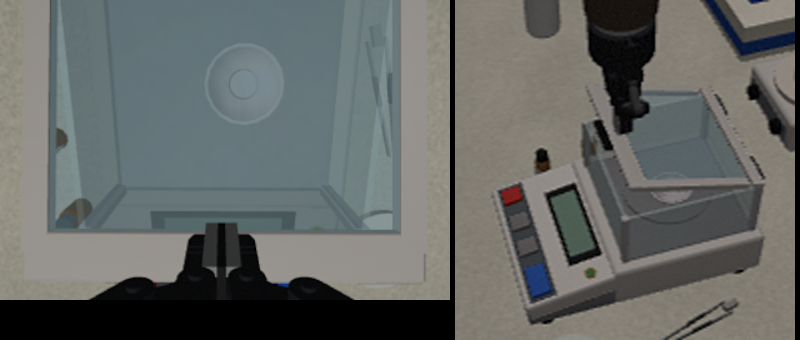

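The lid is following the fingertips. They sit on the inner part of the front bar, at about (222,228) in the crop, so I'll continue along the arc.

>>> servo_tool(turn=[[0,0,0],[0,0,0],[0,0,0],[0,0,0],[0,0,0]], dp=[[-0.003,0,-0.006],[-0.003,0,-0.006],[-0.003,0,-0.006],[-0.003,0,-0.006],[-0.003,0,-0.006]], fingers=[0,0,0,0,0])

```text
clock: 11.25
position: [605.5, -90.7, 192.6]
ee_rot: [1.0, -0.005, 0.013, -0.002]
contact_force: [0.7, -1.6, 1.2]
gripper_width: 0.1
```

>>> servo_tool(turn=[[0,0,0],[0,0,0],[0,0,0],[0,0,0],[0,0,0]], dp=[[-0.001,0,-0.005],[-0.001,0,-0.004],[0,0,-0.004],[0,0,-0.003],[0,0,0]], fingers=[0,0,0,0,0])

```text
clock: 11.88
position: [602.4, -90.7, 174.6]
ee_rot: [1.0, -0.005, 0.011, -0.002]
contact_force: [-0.2, 0.6, 0.0]
gripper_width: 0.3
```

Now push until it stops against the rim.

>>> servo_tool(turn=[[0,0,0],[0,0,0],[0,0,0],[0,0,0],[0,0,0]], dp=[[0,0,-0.002],[0,0,-0.002],[0,0,-0.002],[0,0,-0.002],[0,0,-0.002]], fingers=[0,0,0,0,0])

```text
clock: 12.5
position: [602.5, -90.8, 173.1]
ee_rot: [1.0, -0.004, 0.013, -0.001]
contact_force: [-4.1, 0.9, 8.0]
gripper_width: 0.2
```

>>> servo_tool(turn=[[0,0,0],[0,0,0],[0,0,0],[0,0,0],[0,0,0]], dp=[[0,0,-0.003],[0,0,-0.003],[0,0,-0.002],[0,0,0],[0,0,0]], fingers=[0,0,0,0,0])

```text
clock: 13.12
position: [602.6, -90.6, 173.7]
ee_rot: [1.0, -0.003, 0.016, 0.0]
contact_force: [0.0, -0.8, 0.2]
gripper_width: -0.2
```

>>> servo_tool(turn=[[0,0,0],[0,0,0],[0,-0.05,0],[0,-0.06,0],[0,-0.06,0]], dp=[[0,0,0.02],[0,0,0.04],[-0.03,-0.015,0.01],[-0.04,-0.025,0],[-0.04,-0.025,0]], fingers=[0,0,0,0,0])

```text
clock: 13.75
position: [493.1, -155.8, 241.7]
ee_rot: [0.995, -0.001, 0.101, 0.0]
contact_force: [0.9, -0.9, -0.7]
gripper_width: -0.2
```

>>> servo_tool(turn=[[0,0.01,-0.01],[0,0.01,0],[0,0,0],[0,0,0],[0,0,0]], dp=[[-0.01,0,0],[0,0,0],[0,0,0],[0,0,0],[0,0,0]], fingers=[0,0,0,0,0])

```text
clock: 14.38
position: [482.8, -156.1, 241.2]
ee_rot: [0.996, -0.007, 0.091, 0.001]
contact_force: [-0.4, -0.8, 0.7]
gripper_width: 0.2
```

Run:
```python
from bench import *
from h import *
from scipy.spatial.transform import Rotation as R
from scipy.optimize import least_squares
s=read_state();d=get_image("wrist");sd=get_image("side")
T=np.eye(4);T[:3,:3]=R.from_quat(s["ee_rot"]).as_matrix();T[:3,3]=s["position"];T=T@d["mount"]
K=[[-137,78,64],[-137,-70,64]]
pp=proj(bal(K,620.7,-91.8,-.016),d,T);print(s["position"],s["ee_rot"],pp)
im=d["img"][:,:,::-1].copy();b=sd["img"][:,:,::-1].copy()
big=cv2.resize(b[140:290,250:420],None,fx=3,fy=3,interpolation=cv2.INTER_CUBIC)
for q,c in((0,(0,255,0)),(.04,(0,0,255))):
    P=bal([lid(q,182,92),lid(q,182,-92)],620.7,-91.8,-.016)
    for p in proj(P,d,T):cv2.circle(im,tuple(int(v) for v in p.round()),1,c,-1)
    for p in proj(P,sd,sd["world_from_camera"]):cv2.circle(big,tuple(int(v) for v in ((p-[250,140])*3).round()),1,c,-1)
c=np.zeros((450,800,3),np.uint8);c[:,:510]=big
w=im[0:280,250:540];c[:280,510:]=w
cv2.imwrite("pics/w5.png",c)
```

```text
[ 482.81786525 -156.073643    241.24708584] [ 0.99586335 -0.00697377  0.09058994  0.0010105 ] [[203.1319304  204.22641616]
 [329.65441716 204.50879128]]
```

View pics/w5.png

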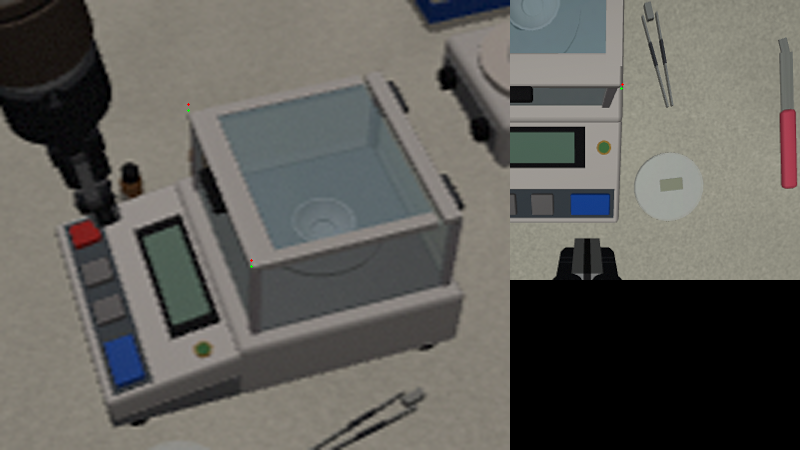

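The lid lies flush on the shield, with its front corners at about (190,108) and (250,265). In the wrist crop the blue key sits where I predicted, (330,204) full frame. Going to the tare key.

>>> servo_tool(turn=[[0,0,0],[0,0,0],[0,0,0],[0,0,0],[0,0,0]], dp=[[-0.001,-0.003,-0.03],[-0.001,0,-0.04],[-0.001,0,-0.04],[-0.001,0,-0.035],[0,0,0]], fingers=[0,0,0,0,0])

```text
clock: 15.1
position: [480.3, -159.0, 93.9]
ee_rot: [0.996, -0.006, 0.093, 0.001]
contact_force: [-0.0, 0.7, 0.6]
gripper_width: -0.2
```

>>> servo_tool(turn=[[0,0,0],[0,0,0],[0,0,0],[0,0,0],[0,0,0]], dp=[[0,0,-0.008],[0,0,-0.008],[0.001,0,-0.006],[0.001,0,-0.004],[0,0,0]], fingers=[0,0,0,0,0])

```text
clock: 15.72
position: [486.2, -159.1, 70.7]
ee_rot: [0.995, -0.006, 0.097, 0.002]
contact_force: [-0.3, -0.4, 0.4]
gripper_width: -0.3
```

>>> servo_tool(turn=[[0,0,0],[0,0,0],[0,0,0],[0,0,0],[0,0,0]], dp=[[0,0,-0.0025],[0,0,-0.0025],[0,0,-0.0025],[0,0,-0.0025],[0,0,-0.0025]], fingers=[0,0,0,0,0])

```text
clock: 16.35
position: [487.6, -159.2, 60.2]
ee_rot: [0.995, -0.005, 0.099, 0.002]
contact_force: [-11.3, 5.3, 28.4]
gripper_width: 0.1
```

>>> servo_tool(turn=[[0,0,0],[0,0,0],[0,0,0],[0,0,0],[0,0,0]], dp=[[-0.003,0,0.015],[-0.005,0,0.04],[-0.01,0,0.05],[-0.02,0,0.04],[0,0,0]], fingers=[0,0,0,0,0])

```text
clock: 16.98
position: [447.5, -159.1, 208.3]
ee_rot: [0.995, -0.005, 0.098, 0.002]
contact_force: [0.6, 0.7, -1.0]
gripper_width: 0.1
```

Run:
```python
from bench import *
import cv2,numpy as np
d=get_image("wrist");a=get_image("side")["img"][130:290,240:420]
c=np.zeros((500,800,3),np.uint8);c[:400,:450]=cv2.resize(a,(450,400),interpolation=cv2.INTER_CUBIC);c[:280,460:]=d["img"][:280,130:470]
cv2.imwrite("pics/w6.png",c[:,:,::-1]);s=read_state();print(s["position"],s["contact_force"])
```

```text
[ 446.59716483 -158.88580364  205.07859137] [ 0.01704254  0.25935628 -0.05240396]
```

View pics/w6.png

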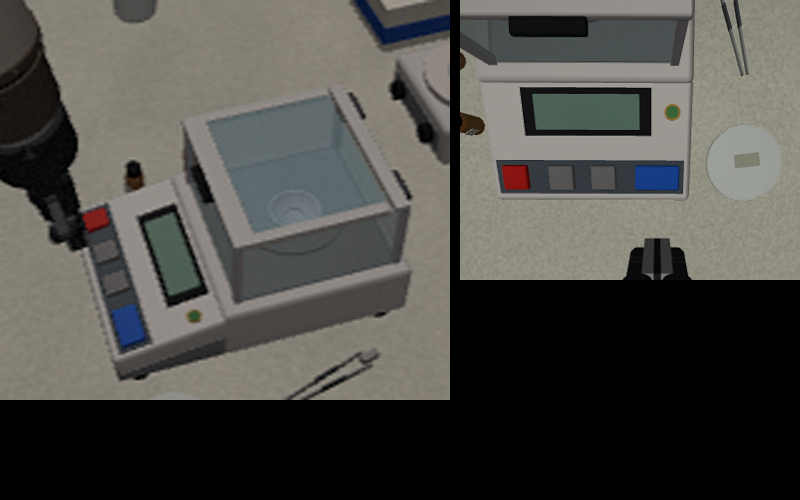

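The lid is shut, all four keys look fully out, the dish and bench items look unmoved, and the arm is clear. Handing in.

```bash
python3 -c "from bench import job_done;print(job_done())"
```

```text
the job is handed in; nothing more can be done
None
```

The job is done in the order asked and handed in at about 17 s on the robot's clock. No verdict was reported.

- **Red on/off key:** I pressed it once, fully in. It stopped at z ≈ 59.4 mm with about 36 N vertical (about 39 N in all) on the closed fingertips.
- **Lid:** I pushed it down along its arc from about 0.525 rad until it stopped. The fingertips read 173.1 mm against the nominal 173 mm, with the force rising to 8 N. A second push ended at 173.7 mm with no force, because its last rows did not move. The side picture then showed the lid flush on the shield.
- **Blue tare key:** I pressed it once after the lid was shut. It stopped at z ≈ 60.2 mm with about 28 N vertical, about 5 mm behind the key's centre. The grey keys were not touched.

**Last checks:** the final pictures show the lid shut, the keys out, the dish and nearby bench items where they were, and the arm clear with about 0 N on it. The display showed no readable change, so the two key presses are judged from force and depth only.

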